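Stack a flow half-cell in its assembly jig

ROBOT

A 6-joint arm with a two-finger parallel gripper is mounted at the origin on a cart in front of the work surface, level with it; the furniture and walls round the work are solid. World frame = base frame: x ahead of the robot, y to its left, z up, the work surface at z = 0. Lengths are in m, angles in rad, forces in N, time in s.
With the tool pointing down it reaches from about 0.275 to 0.75 m from the base axis. Payload 10.2 kg.
Tool frame: the origin (TCP) lies at the very end of the fingers, on their centre line; the grasp point (between the pads) lies 19 mm behind it; z points along the fingers, y is the line along which they close (so a half turn about z gives the same grasp; the last joint's range is limited). The gripper opens to 88 mm and grips with 3 to 60 N. Pads are 18 mm wide; open, the fingers measure 123 mm over their backs; the gripper's body (75 mm by 187 mm) begins 45 mm behind the grasp point.
Start: joints at [-1.525, 0.313, 1.498, -0, 1.331, -0.223], TCP at [0.139, -0.506, 0.239] pointing down, gripper open.
Joint ranges: [-2.94, 2.94], [-0.97, 2.17], [0.19, 2.56], [-1.23, 4.37], [0.02, 3.11], [-2.88, 2.88]. Speed limits (rad/s): [2.39, 2.39, 3.01, 3.14, 3.14, 3.14].

INTERFACE

Orientations are given as a 3x3 rotation matrix whose columns are the frame's x, y, z axes.
In Python, from station import sense, imaging, workorder gives the robot as it stands. The module is installed in compiled form; this text tells all that it offers.
- The arm moves only by the tool arm_command, never from a script. Its argument "moves" is one flat list of numbers, 5 for each row, row after row: the shift along the tool's x, y, z in mm, then the turn about the tool's z in degrees, then the finger opening in mm, from 0 to 88.1. In form: [tx, ty, tz, spin, grip, tx, ty, tz, spin, grip, ...]. A call has 1 to 12 rows; each row is the pose to reach, as a shift and turn from the pose commanded when the call began, along the tool's axes at that moment; what a row does not reach only later rows make up. A row lasts 1/12 s, in which the tool goes at most 41.7 mm and 7.16 degrees, less where a joint would pass 70% of its speed; a pose out of reach is approached as far as the arm can. A call with a gripper value outside its range is refused whole. The fingers move at their own pace and stop on an object; "grip_force" is the grip in N (left out, the last holds). Time passes only in rows, so rows that repeat a pose let the fingers close. It gives the time, the measured TCP pose, the force, the opening and the grip force at its end, in the units of the state.
- sense(): the state, without advancing time (a new reading comes with each control period).
- imaging.read_camera(name): name is "scene" or "top" or "wrist"; returns (picture, depth): 384x512x3 uint8, red, green, blue; 384x512 float32, m along the optical axis (not along the pixel's ray), 0 where there is no reading.
- imaging.camera_model(name): a dict with "K" (3x3 intrinsics, pixels), "D" ([k1, k2, p1, p2, k3] as OpenCV has them; the pictures are not rectified), "R" (3x3) and "t" (3): a world point X has camera coordinates R X + t; the wrist camera has in their place "hand_eye" (4x4, takes a point from camera to tool coordinates, whose origin is the TCP and whose axes are the flange's). Camera axes: x right, y down, z forward; pixel columns grow to the right and rows downward; lengths in m; the calibration is good to about 2 mm. A picture is of the moment at which its call begins: read the wrist's pose just before it. camera_model takes no time and is no camera call.
- workorder.sign_off(): hands the job in; it is judged then, once.
The state is a dict: "time": time; "joints": joint angles; "joint_vel": joint speeds; "effort": joint torques, N m; "position": TCP position; "tcp_rot": TCP orientation; "ft_force": force on the tool from outside, world axes, zero at the start; "torque": the same for the moment, N m; "gripper_width": opening from 0.0 (shut) to 1.0 (fully open); "gripper_force": force on a finger pad.
Only numpy, scipy, OpenCV 4.12 (cv2) and the standard library are available. Lean on these libraries where they do the work, as an engineer would, in place of code of your own. Each camera call takes 0.05 s, during which the arm holds its last target. There are 200 camera calls.

TASK

Stack the flow half-cell in the assembly jig: first the copper current collector with its tab resting on the jig's contact block, on it the graphite plate, then the white PTFE frame, and last the aluminium end plate with its hose ports up. Every part must end flat and fully down between the upright guide posts, lying on the one below; set them down gently, without dropping them in, and leave the other things on the mat where they are.

Things in the scene. Friction and masses are not known exactly. Their poses are not given: they have to be found in the camera images.
- jig: Fixed jig: aluminium base 128 x 104 x 10 mm, black seat block on it, top 22 mm above the origin (base underside, below mid-seat). Seven pale 12 mm guide posts bound a pocket 83 (x) x 65 (y) mm: one at the +x end, two at the -x end, two on each long side; between these the base is cut away 40 mm wide for fingers. The posts taper to points from 52 to 65 mm height: parts 4 mm off slide in.
- collector: Loose copper current collector: plate 78 (x) x 60 (y) x 8 mm with a tab 18 mm wide reaching 65 mm from the middle in its -x. Origin: underside, middle of the plate without tab. The tab goes between the two posts at the jig's -x end, onto the brass-topped black contact block there (58 mm from mid-seat, red binding post beside it); the single +x post bars the other way round. 0.3 kg.
- graphite: Graphite plate, dark grey to black, loose: 78 (x) x 60 (y) x 9 mm. Origin: middle of its underside; z up. About 0.09 kg. Goes in either way round. Like the other three parts it lies flat on the 2 mm bench mat and is gripped across y at mid-length: the fingertips must come down to 1 to 4 mm above the mat.
- ptfe_frame: White PTFE frame, loose: 80 (x) x 62 (y) x 8 mm with a window of 52 x 34 mm in the middle. Origin: middle of its underside, in the window; z up. About 0.04 kg. Goes in either way round.
- end_plate: Aluminium end plate, loose: 80 (x) x 62 (y) x 12 mm with two white hose ports that stand 14 mm up from its top at x = -22 and 22 mm. Origin: middle of its underside; z up. It starts with the ports up. About 0.16 kg. Goes in either way round.
- weight: Bystander: small pale round weight with a knob, 26 mm across, 34 mm high, standing on the mat. Origin: middle of its underside.
- tape: Bystander: roll of white tape with a blue core, 48 mm across, 12 mm high, lying flat on the mat. Origin: middle of its underside.
- tee: Bystander: white tube tee fitting, 28 x 36 x 15 mm, lying on the mat. Origin: middle of its underside.
There are look-alikes about, which are no part of the job. There is more than one size of the ptfe_frame; the job needs the largest.

How it is judged:
By the outcome, as a careful person would: the job done as asked, in the order asked, and still so for the second after the job is handed in, with the robot touching nothing.
It also fails if it takes over 104 s, if anything falls off the work surface, if the arm or the gripper's body presses on something with over 40 N, if the wrist force passes 120 N, or if a joint passes its speed limit or range.

## Working session

There is one attempt and no reset: what is moved stays moved. The work goes in short steps, Python scripts to look and compute and a tool call to move; the robot and the scene stay as the last step left them, time stands still between calls to the robot, and variables do not carry over. Pictures are saved under pics/ and viewed, at most 18 in all, crops included, and the job is handed in when it is done.

Besides the shell and the picture viewer there is one more tool, called after ">>>" in YAML: its name, and indented under it one key for each argument. arm_command: Moves the arm, as the interface text tells. Its arguments: {"type":"object","properties":{"moves":{"type":"array","items":{"type":"number"}},"grip_force":{"type":"number"}},"required":["moves"]}

```bash
mkdir -p pics; python3 - <<'E'
from station import sense, imaging
import cv2, numpy as np
s=sense(); print(s['time'],s['position'],s['tcp_rot'],s['gripper_width'])
for n in ('top','scene'):
    im,d=imaging.read_camera(n); cv2.imwrite(f'pics/{n}0.png',cv2.cvtColor(im,cv2.COLOR_RGB2BGR)); np.save(f'{n}0.npy',d); 
    m=imaging.camera_model(n); print(n,{k:np.round(v,4).tolist() for k,v in m.items()}, (d>0).mean())
E
```

```text
0.0 [ 0.13940647 -0.50589918  0.23816539] [[ 9.64094807e-01  2.65558276e-01 -7.24078466e-05]
 [ 2.65558145e-01 -9.64093980e-01  1.29181837e-03]
 [ 2.73245091e-04 -1.26466388e-03 -9.99999163e-01]] 1.0007907088907406
top {'K': [[347.9006, 0.0, 250.184], [0.0, 347.9006, 195.3889], [0.0, 0.0, 1.0]], 'D': [-0.0969, 0.0, 0.0, 0.0, 0.0], 'R': [[0.0154, -0.9999, -0.0077], [-0.9967, -0.0147, -0.0793], [0.0791, 0.0089, -0.9968]], 't': [0.0032, 0.533, 0.8288]} 0.9959462483723959
scene {'K': [[382.8469, 0.0, 254.7537], [0.0, 382.8469, 190.0624], [0.0, 0.0, 1.0]], 'D': [-0.072, 0.0, 0.0, 0.0, 0.0], 'R': [[-0.9587, -0.2844, 0.008], [-0.2558, 0.8494, -0.4615], [0.1244, -0.4445, -0.8871]], 't': [0.5373, 0.1514, 0.9664]} 0.9961751302083334
```

View pics/top0.png

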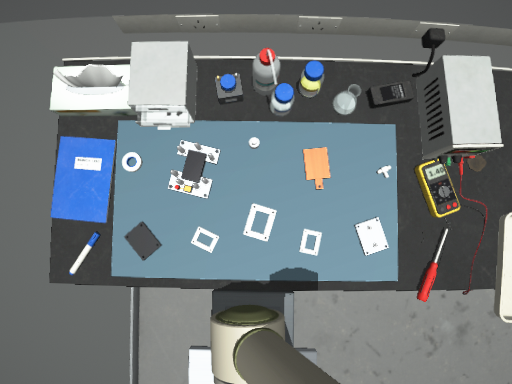

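View pics/scene0.png

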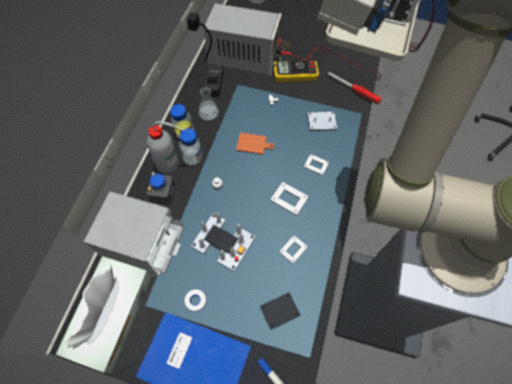

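Top view: the jig is at (192,170), with its contact block and red binding post below it near (185,188). The copper collector is at (317,163) with its tab at (320,185).

- **Graphite:** dark plate at (143,240). Other black items are the jig seat (195,165) and the charger (390,93).
- **PTFE frames:** (261,222) is the largest; (205,239) and (311,242) are smaller. The tape ring at (131,162) is also white.
- **End plate:** (371,236).

```bash
cat > h.py <<'E'
import cv2, numpy as np
from station import sense, imaging
def cam(n,s=None):
    m=imaging.camera_model(n); K=np.array(m['K']);D=np.array(m['D'])
    if 'hand_eye' in m:
        H=np.array(m['hand_eye']); Rt=np.array(s['tcp_rot']); R=(Rt@H[:3,:3]); c=Rt@H[:3,3]+np.array(s['position'])
    else:
        R=np.array(m['R']).T; c=-R@np.array(m['t'])
    return K,D,R,c   # R cam->world
def rays(C,px):
    K,D,R,c=C
    u=cv2.undistortPoints(np.array(px,float).reshape(-1,1,2),K,D)[:,0]
    return np.c_[u,np.ones(len(u))]@R.T
def plane(C,px,z):
    r=rays(C,px); return C[3]+r*((z-C[3][2])/r[:,2])[:,None]
def proj(C,X):
    K,D,R,c=C; Xc=(np.atleast_2d(X)-c)@R
    return cv2.projectPoints(Xc.reshape(-1,1,3),np.zeros(3),np.zeros(3),K,D)[0][:,0]
def tri(C1,p1,C2,p2):
    a=rays(C1,[p1])[0];b=rays(C2,[p2])[0];a/=np.linalg.norm(a);b/=np.linalg.norm(b)
    t=np.linalg.lstsq(np.c_[a,-b],C2[3]-C1[3],rcond=None)[0]
    P=C1[3]+a*t[0];Q=C2[3]+b*t[1]; return (P+Q)/2,np.linalg.norm(P-Q)
def masks(im):
    hsv=cv2.cvtColor(im,cv2.COLOR_RGB2HSV); h,s,v=cv2.split(hsv)
    return dict(orange=((h<20)&(s>130)&(v>100)).astype(np.uint8), white=((s<60)&(v>150)).astype(np.uint8), dark=((v<75)&(s<110)).astype(np.uint8))
def blobs(m,amin):
    cs,_=cv2.findContours(m,cv2.RETR_EXTERNAL,cv2.CHAIN_APPROX_NONE)
    return [c for c in cs if cv2.contourArea(c)>amin]
def rect(C,c,z):
    "min-area rect of a contour cast on plane z: centre, long, short, yaw of long side (deg)"
    P=plane(C,c[:,0],z)[:,:2].astype(np.float32); (x,y),(w,h),a=cv2.minAreaRect(P*1000)
    if w<h: w,h,a=h,w,a+90
    return np.round([x,y,w,h,(a+90)%180-90],1)
E
python3 - <<'E'
from h import *
ims={n:cv2.cvtColor(cv2.imread(f'pics/{n}0.png'),cv2.COLOR_BGR2RGB) for n in('top','scene')}
mid={}
for n in ims:
    C=cam(n); d=np.load(n+'0.npy'); M=masks(ims[n]); print(n,C[3])
    for k in M:
        for c in blobs(M[k],60):
            p=c[:,0].mean(0); r=rect(C,c,.011)
            if 0.25<r[0]/1000<0.75 and abs(r[1])<420 and r[2]<160: print(k,np.round(p),r)
im=ims['top']; cv2.imwrite('pics/crop1.png',cv2.cvtColor(cv2.resize(im[120:285,110:400],None,fx=2.7,fy=2.7,interpolation=cv2.INTER_CUBIC),cv2.COLOR_RGB2BGR))
m=imaging.camera_model('wrist'); print({k:np.round(v,4).tolist() for k,v in m.items()})
E
```

```text
top [0.46563725 0.00375545 0.8684318 ]
white [310. 242.] [ 422.  -137.9   60.2   47.4  -11.1]
white [205. 239.] [424.5 122.   59.7  47.2  64.7]
white [372. 236.] [ 437.7 -291.    81.5   64.1   18.7]
white [259. 222.] [469.2 -12.5  82.9  65.5 -16.2]
white [188. 183.] [561.5 164.6 108.3  50.1  76.9]
white [385. 171.] [ 603.9 -325.4   32.7   29.8  -19.8]
white [131. 161.] [615.4 314.4  49.3  46.8   2.7]
white [197. 150.] [644.3 145.1 107.8  41.4  77.9]
white [254. 142.] [668.9   4.5  27.   25.1  45.3]
scene [0.43357549 0.45379254 0.92282173]
orange [254. 144.] [ 603.2 -147.6   98.9   57.9    6.4]
white [195. 300.] [614.8 315.5  51.6  51.3  63.4]
white [293. 249.] [423.2 127.2  63.6  50.5  65. ]
white [236. 251.] [556.4 167.1 108.9  52.6  71.2]
white [207. 232.] [641.9 146.5 107.3  41.   76.5]
white [289. 198.] [467.2  -8.9  86.7  67.9 -16.8]
white [217. 182.] [667.2   1.3  27.9  27.6 -73.2]
white [316. 164.] [ 420.5 -132.8   63.1   49.9  -14.2]
white [322. 120.] [ 436.  -289.7   83.4   63.8   17.3]
dark [280. 310.] [416.7 282.4  72.3  55.2  41.4]
dark [221. 240.] [604.7 155.4  69.3  46.4 -12. ]
{'K': [[272.5341, 0.0, 252.7023], [0.0, 272.5341, 190.9848], [0.0, 0.0, 1.0]], 'D': [-0.024, 0.0, 0.0, 0.0, 0.0], 'hand_eye': [[-0.0012, -0.9493, -0.3142, 0.0823], [1.0, -0.0009, -0.001, -0.0006], [0.0007, -0.3142, 0.9493, -0.1455], [0.0, 0.0, 0.0, 1.0]]}
```

View pics/crop1.png

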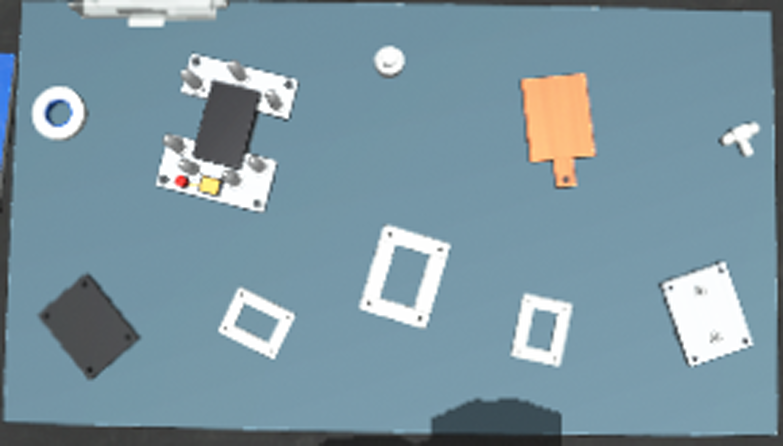

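The crop confirms the choice. The largest frame is at crop (405,277), against about 60x47 mm for the other two. The end plate with its ports is at (706,313), the collector at (558,115) with its tab down, and the jig seat at (227,125) with the brass at (210,185).

```bash
python3 - <<'E'
from h import *
ims={n:cv2.cvtColor(cv2.imread(f'pics/{n}0.png'),cv2.COLOR_BGR2RGB) for n in('top','scene')}
C=cam('top'); d=np.load('top0.npy'); v,u=np.mgrid[0:384,0:512]
K,D,R,c=C; un=cv2.undistortPoints(np.c_[u.ravel(),v.ravel()].astype(float).reshape(-1,1,2),K,D)[:,0]
W=(np.c_[un,np.ones(len(un))]*d.ravel()[:,None])@R.T+c
W=W.reshape(384,512,3)
s=(W[...,0]>.6)&(W[...,0]<.85)&(W[...,1]>.02)&(W[...,1]<.32)&(W[...,2]>.07)
for x in np.arange(.6,.85,.025):
    k=s&(W[...,0]>x)&(W[...,0]<=x+.025)
    if k.any(): print(round(x,3),k.sum(),W[k].max(0).round(3),W[k].min(0).round(3))
# parts: heights from depth and two view triangulation of centroids
T={'coll':(317,163),'graph':(143,240),'frame':(250,215),'end':(371,240),'seat':(195,165),'mat':(230,200)}
for k,p in T.items(): print(k,W[p[1]-1:p[1]+2,p[0]-1:p[0]+2].reshape(-1,3).mean(0).round(4))
hsv=cv2.cvtColor(ims['top'],cv2.COLOR_RGB2HSV); print(hsv[163,317],hsv[240,143],hsv[165,195],hsv[200,230])
Cs=cam('scene')
def cen(im,p,kind):
    return None
for k,a,b in(('frame',(260.5,222.5),(289,198)),('end',(371.5,236),(322,120.5)),('tape',(131,161),(195,300)),('weight',(254,142),(217,182))):
    print(k,tri(C,a,Cs,b))
E
```

```text
0.675 167 [0.699 0.283 0.091] [0.693 0.16  0.07 ]
0.7 558 [0.725 0.286 0.139] [0.7   0.157 0.07 ]
0.725 727 [0.75  0.286 0.14 ] [0.725 0.156 0.07 ]
0.75 668 [0.775 0.286 0.139] [0.75  0.155 0.073]
0.775 934 [0.8   0.32  0.398] [0.775 0.022 0.07 ]
0.8 3464 [0.825 0.32  0.398] [0.8   0.021 0.07 ]
0.825 640 [0.85  0.286 0.139] [0.825 0.155 0.072]
coll [ 0.6176 -0.1546  0.0094]
graph [0.4188 0.2752 0.0119]
frame [0.4853 0.0111 0.0087]
end [ 0.4276 -0.2879  0.0149]
seat [0.6056 0.1482 0.0248]
mat [0.5221 0.0616 0.0025]
[ 14 126 253] [110  10  80] [114  15  83] [ 99  74 165]
frame (array([ 0.46770751, -0.01536118, -0.00635763]), np.float64(0.0008784060855341695))
end (array([ 4.36384943e-01, -2.94423323e-01, -1.27501894e-04]), np.float64(0.0010718311635290454))
tape (array([0.61566876, 0.3157898 , 0.0065222 ]), np.float64(0.0033017870400645563))
weight (array([0.66686303, 0.00383905, 0.01323475]), np.float64(0.0015623079841079774))
```

>>> arm_command:
  moves: [36, -10, 0, 0, 88, 72, -20, 0, 0, 88, 108, -30, 0, 0, 88, 144, -40, 0, 2, 88, 180, -50, 0, 4, 88, 216, -60, 0, 6, 88, 252, -70, 0, 8, 88, 288, -80, 0, 9, 88, 324, -90, 0, 9, 88, 360, -100, 0, 9, 88, 396, -110, 0, 9, 88, 432, -120, 0, 9, 88]

```text
time: 1.1
position: [0.5254, -0.2743, 0.2384]
tcp_rot: [[0.994, 0.112, -0.001], [0.112, -0.994, 0.0], [-0.0, -0.0, -1.0]]
ft_force: [-0.4, -0.0, 0.5]
gripper_width: 0.998
gripper_force: 0.0
```

>>> arm_command:
  moves: [26, -28, 20, 0, 88, 52, -56, 40, 0, 88, 78, -85, 60, 0, 88, 103, -113, 80, 0, 88, 103, -113, 80, 0, 88, 103, -113, 80, 0, 88]

```text
time: 1.6
position: [0.6139, -0.1498, 0.1567]
tcp_rot: [[0.993, 0.115, -0.003], [0.115, -0.993, 0.002], [-0.003, -0.002, -1.0]]
ft_force: [0.1, -0.8, 0.4]
gripper_width: 1.002
gripper_force: 0.0
```

```bash
cat >> h.py <<'E'
def shot(name):
    s=sense(); im,d=imaging.read_camera('wrist'); cv2.imwrite(f'pics/{name}.png',cv2.cvtColor(im,cv2.COLOR_RGB2BGR)); np.savez(f'{name}.npz',im=im,d=d,R=s['tcp_rot'],p=s['position']); return s,im,d,cam('wrist',s)
def load(name):
    z=np.load(f'{name}.npz'); s=dict(tcp_rot=z['R'],position=z['p']); return s,z['im'],z['d'],cam('wrist',s)
def at(C,d,p):
    "world point from depth at pixel"
    r=rays(C,[p])[0]; K,D,R,c=C; v=d[int(p[1])-2:int(p[1])+3,int(p[0])-2:int(p[0])+3]; return c+r*np.median(v[v>0])
def go(s,P):
    "tool-frame shift in mm to world P"
    return np.round(np.array(s['tcp_rot']).T@(np.array(P)-np.array(s['position']))*1000,1)
E
python3 - <<'E'
from h import *
s,im,d,C=shot('w1'); print(s['position'],s['time'])
c=max(blobs(masks(im)['orange'],300),key=cv2.contourArea); print(rect(C,c,.010))
m=np.zeros(im.shape[:2],np.uint8); cv2.drawContours(m,[c],-1,1,-1)
px=proj(C,[[.61,-.15,0.01],[.63,-.15,.01]]); k=np.linalg.norm(px[0]-px[1])/.02
o=cv2.morphologyEx(m,cv2.MORPH_OPEN,np.ones((int(.03*k),)*2)); c2=max(blobs(o,300),key=cv2.contourArea)
print(k,rect(C,c2,.010)); mm=cv2.moments(c2); print(at(C,d,(mm['m10']/mm['m00'],mm['m01']/mm['m00'])))
E
```

```text
[ 0.61390637 -0.14976707  0.1566972 ] 1.6
[ 605.3 -152.5  102.1   58.9    6.5]
877.5727233001289 [ 621.8 -151.6   67.    58.8    6.5]
[ 0.62509891 -0.15246494  0.00976487]
```

View pics/w1.png

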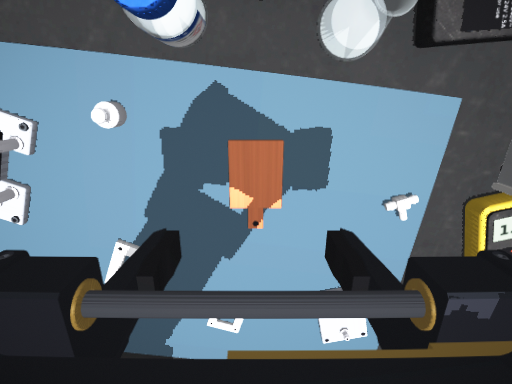

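Wrist view: the collector plate is centred at (255,175), with the tab hole at (256,224). The fingers are at (160,255) and (345,255), and nothing is in their way.

>>> arm_command:
  moves: [4, 1.7, 30, 0, 88, 4, 1.7, 60, 0, 88, 4, 1.7, 80, 0, 88, 4, 1.7, 80, 0, 88, 4, 1.7, 80, 0, 88]

```text
time: 2.07
position: [0.6176, -0.1546, 0.0795]
tcp_rot: [[0.994, 0.11, 0.0], [0.11, -0.994, -0.0], [0.0, 0.0, -1.0]]
ft_force: [-0.2, -0.1, 0.3]
gripper_width: 0.997
gripper_force: 0.0
```

```bash
python3 - <<'E'
from h import *
s1,im1,d1,C1=load('w1'); s,im,d,C=shot('w2'); print(s['position'],s['time'],s['tcp_rot'][0])
R=[]
for I,CC in((im1,C1),(im,C)):
    c=max(blobs(masks(I)['orange'],300),key=cv2.contourArea); print(rect(CC,c,.010))
    b=cv2.boxPoints(cv2.minAreaRect(c)); R.append(b[np.argsort(b[:,1])][:2][np.argsort(b[np.argsort(b[:,1])][:2][:,0])])
print(R)
for i in(0,1): print(tri(C1,R[0][i],C,R[1][i]))
E
```

```text
[ 0.61764208 -0.15462067  0.0795431 ] 2.0667 [9.93950152e-01 1.09832090e-01 8.10264766e-05]
[ 605.3 -152.5  102.1   58.9    6.5]
[ 605.4 -152.4  103.3   58.7    6.5]
[array([[228., 140.],
       [283., 140.]], dtype=float32), array([[213., 157.],
       [285., 157.]], dtype=float32)]
(array([ 6.51342129e-01, -1.16806871e-01,  5.37425293e-04]), np.float64(0.00025083276537050866))
(array([ 0.65818597, -0.17654998,  0.00143203]), np.float64(0.0005695387448676948))
```

>>> arm_command:
  moves: [0, -3.6, 25, 0, 88, 0, -3.6, 45, 0, 88, 0, -3.6, 60, 0, 88, 0, -3.6, 68, 0, 88, 0, -3.6, 72, 0, 88, 0, -3.6, 75, 0, 88, 0, -3.6, 75, 0, 88, 0, -3.6, 75, 0, 88]

```text
time: 2.78
position: [0.6181, -0.1499, 0.0048]
tcp_rot: [[0.994, 0.111, 0.002], [0.111, -0.994, -0.001], [0.001, 0.001, -1.0]]
ft_force: [-0.4, 0.0, 0.1]
gripper_width: 1.0
gripper_force: 0.0
```

>>> arm_command:
  moves: [0, 0, 0, 0, 50, 0, 0, 0, 0, 50, 0, 0, 0, 0, 50, 0, 0, 0, 0, 50, 0, 0, 0, 0, 50, 0, 0, 0, 0, 50]
  grip_force: 30

```text
time: 3.28
position: [0.6177, -0.1499, 0.004]
tcp_rot: [[0.994, 0.111, 0.0], [0.111, -0.994, -0.0], [0.0, 0.0, -1.0]]
ft_force: [-0.0, -0.3, 1.4]
gripper_width: 0.672
gripper_force: 30.0
```

>>> arm_command:
  moves: [0, 0, -10, 0, 50, 0, 0, -30, 0, 50, 0, 0, -60, 0, 50, 0, 0, -90, 0, 50, -7, -35, -120, 3, 50, -15, -72, -150, 6, 50, -22, -109, -166, 9, 50, -29, -146, -166, 12, 50, -36, -183, -166, 15, 50, -43, -220, -166, 18, 50, -50, -250, -166, 19.2, 50, -50, -250, -166, 19.2, 50]

```text
time: 4.28
position: [0.5376, 0.0981, 0.1702]
tcp_rot: [[0.976, -0.218, -0.002], [-0.218, -0.976, 0.002], [-0.002, -0.001, -1.0]]
ft_force: [0.1, -0.5, -3.1]
gripper_width: 0.674
gripper_force: 30.0
```

```bash
python3 - <<'E'
from h import *
s,im,d,C=shot('w3'); print(s['position'],s['time'],s['tcp_rot'],s['gripper_width'],s['ft_force'])
E
```

```text
[0.53761718 0.09809268 0.17016578] 4.2833 [[ 0.97596114 -0.21793939 -0.00150862]
 [-0.21793701 -0.97596153  0.00159811]
 [-0.00182064 -0.00123091 -0.99999759]] 0.673986764392984 [ 0.14109288 -0.4782358  -3.07335843]
```

>>> arm_command:
  moves: [-4, -30, 0, 0, 50, -8, -65, 0, 0, 50, -8, -68, 0, 0, 50, -8, -68, 0, 0, 50]

```text
time: 4.67
position: [0.5473, 0.162, 0.1696]
tcp_rot: [[0.976, -0.22, -0.0], [-0.22, -0.976, -0.0], [-0.0, 0.0, -1.0]]
ft_force: [-0.3, 0.1, -3.0]
gripper_width: 0.672
gripper_force: 30.0
```

```bash
python3 - <<'E'
from h import *
s,im,d,C=shot('w4'); print(s['position'],s['time'],s['tcp_rot'])
s3,im3,_,_=load('w3')
cv2.imwrite('pics/w34.png',cv2.cvtColor(np.vstack([cv2.resize(x[0:260],None,fx=1.15,fy=1.15) for x in(im3,im)]),cv2.COLOR_RGB2BGR))
E
```

```text
[0.54730647 0.16204028 0.16963197] 4.6667 [[ 9.75574063e-01 -2.19670370e-01 -4.19696234e-04]
 [-2.19670416e-01 -9.75574141e-01 -6.65261466e-05]
 [-3.94830970e-04  1.57096029e-04 -9.99999910e-01]]
```

View pics/w34.png

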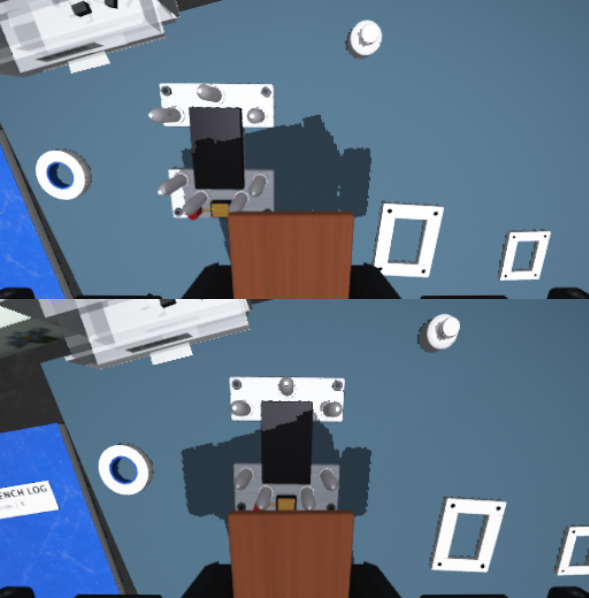

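Both views show the black seat: unscaled about (188,128) in w3 and (250,157 within the crop) in w4. Seven posts and the brass block are visible, and the held collector is at the bottom.

```bash
python3 - <<'E'
from h import *
cor=[]
for n,box in(('w3',(155,85,225,175)),('w4',(215,80,285,175))):
    s,im,d,C=load(n); x0,y0,x1,y1=box
    sub=im[y0:y1,x0:x1].astype(int); v=sub.max(2)
    m=((v<70)&(sub[...,2]-sub[...,0]<18)).astype(np.uint8); m=cv2.morphologyEx(m,cv2.MORPH_OPEN,np.ones((9,9)))
    c=max(blobs(m,100),key=cv2.contourArea)+np.array([[x0,y0]])
    print(n,'seat rect z.024',rect(C,c,.024),cv2.boundingRect(c))
    b=cv2.boxPoints(cv2.minAreaRect(c)); b=b[np.argsort(b[:,1])]; b=np.r_[b[:2][np.argsort(b[:2,0])],b[2:][np.argsort(b[2:,0])]]; cor.append((C,b))
    ctr=b.mean(0); print('depth z seat',at(C,d,ctr))
    w=((sub.min(2)>190)).astype(np.uint8)
    for q in blobs(w,40): print('  white',rect(C,q+np.array([[x0,y0]]),.012))
    br=((sub[...,0]-sub[...,2]>50)&(sub[...,1]-sub[...,2]>25)).astype(np.uint8)
    for q in blobs(br,10): print('  brass',rect(C,q+np.array([[x0,y0]]),.024), at(C,d,q[:,0].mean(0)+[x0,y0]))
    big=cv2.resize(im[75:190,140:300],None,fx=5,fy=5,interpolation=cv2.INTER_CUBIC)
    if n=='w4': cv2.imwrite('pics/jig4.png',cv2.cvtColor(big,cv2.COLOR_RGB2BGR))
for i in range(4): print(tri(cor[0][0],cor[0][1][i],cor[1][0],cor[1][1][i]))
E
```

```text
w3 seat rect z.024 [603.5 152.9  71.6  47.9 -14.5] (165, 94, 48, 71)
depth z seat [0.60499193 0.15342095 0.02365601]
  white [636.2 146.3  74.4  25.2  76.3]
w4 seat rect z.024 [599.4 155.5  62.9  46.3 -12.8] (227, 99, 45, 62)
depth z seat [0.60036093 0.15502117 0.02380075]
  white [636.2 146.4  73.3  24.8  77.2]
(array([0.63955611, 0.16885737, 0.02086238]), np.float64(0.009408142881499682))
(array([0.62952006, 0.12386955, 0.00593154]), np.float64(0.009539635553514914))
(array([0.5770563 , 0.18328711, 0.04048003]), np.float64(6.010252063462787e-05))
(array([0.56342945, 0.13905727, 0.02424738]), np.float64(0.00016178048775534445))
```

View pics/jig4.png

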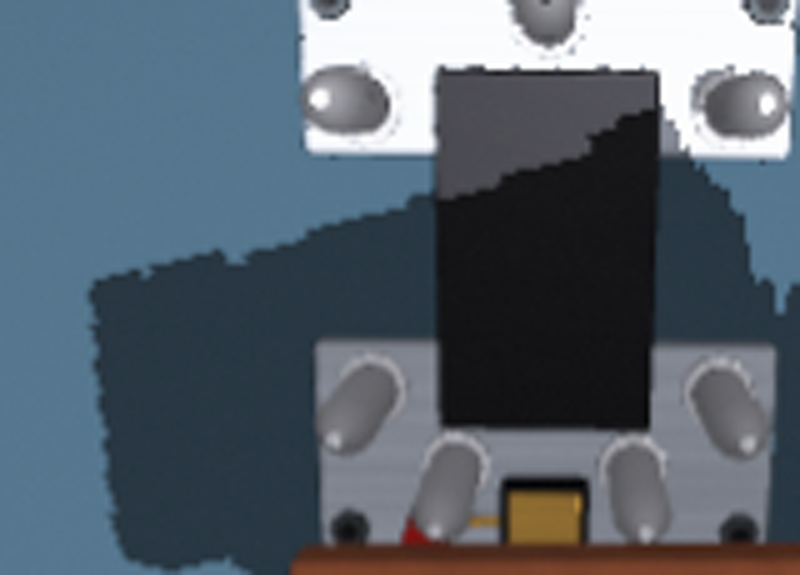

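```bash
python3 - <<'E'
from h import *
s,im,d,C=load('w4'); print('cam',C[3])
f=lambda L:np.array(L,float)/5-0.4+[140,75]
def show(t,L,z):
    P=plane(C,f(L),z); print(t,P[:,:2].round(4).tolist(),'mean',P[:,:2].mean(0).round(4)); return P
T=show('tips',[(318,98),(769,103),(334,441),(749,444)],.067)
print('yaw',[np.degrees(np.arctan2(*(T[a]-T[b])[1::-1])) for a,b in((0,2),(1,3))],np.linalg.norm(T[0]-T[1]),np.linalg.norm(T[0]-T[2]))
S=show('seat',[(437,72),(659,72),(440,428),(650,428)],.024)
print(np.linalg.norm(S[0]-S[1]),np.linalg.norm(S[0]-S[2]))
H=show('holes',[(330,3),(768,3),(350,528),(740,528)],.012); print(np.linalg.norm(H[0]-H[1]),np.linalg.norm(H[0]-H[2]))
E=show('endtips',[(435,531),(645,534)],.067)
show('brass',[(545,515)],.030)
s3,im3,_,C3=load('w3')
p=proj(C3,T); print(p)
cv2.imwrite('pics/jig3.png',cv2.cvtColor(cv2.resize(im3[65:195,120:250],None,fx=4,fy=4,interpolation=cv2.INTER_CUBIC),cv2.COLOR_RGB2BGR))
E
```

```text
cam [0.62747262 0.14481266 0.31509797]
tips [[0.6423, 0.1852], [0.6243, 0.1097], [0.5836, 0.1989], [0.566, 0.1239]] mean [0.604  0.1544]
yaw [np.float64(-13.094190186455984), np.float64(-13.703987504324953)] 0.0776952498540762 0.06023974457349961
seat [[0.6442, 0.1676], [0.6344, 0.1241], [0.5736, 0.185], [0.5636, 0.1406]] mean [0.604  0.1543]
0.04458921440150241 0.07272866752659846
holes [[0.6629, 0.1867], [0.6429, 0.0986], [0.5533, 0.2129], [0.5333, 0.1248]] mean [0.5981 0.1557]
0.09036233550778545 0.11270931960240446
endtips [[0.5626, 0.1849], [0.5532, 0.1462]] mean [0.5579 0.1656]
brass [[0.5511, 0.1667]] mean [0.5511 0.1667]
[[130.09760879  99.86044743]
 [219.11862119 100.62065744]
 [138.40814648 167.27166565]
 [220.36621122 167.94751746]]
```

View pics/jig3.png

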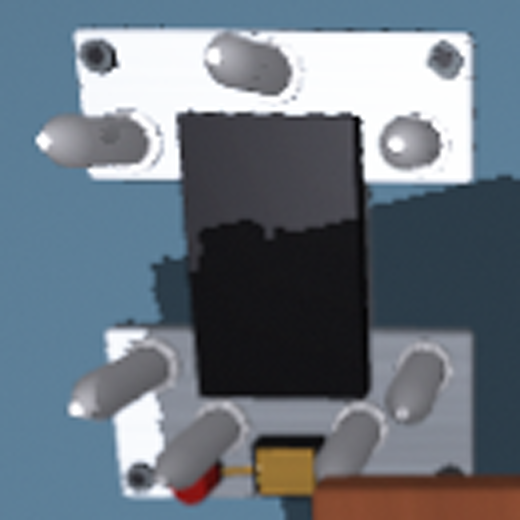

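```bash
python3 - <<'E'
from h import *
for n in('w3','w4'):
    s,im,d,C=load(n); c=max(blobs(masks(im)['orange'],300),key=cv2.contourArea)
    x,y,w,h=cv2.boundingRect(c); print(n,(x,y,w,h))
    R=np.array(s['tcp_rot'])
    for tz in(.0022,-.0058):
        P=plane(C,[(x+w*.3,y-.5),(x+w*.7,y-.5),(x-.5,y+20),(x+w-.5,y+20)],s['position'][2]-tz); print(tz,((P-s['position'])@R*1000).round(1)[:,:2].tolist())
s=sense(); print(s['position'],go(s,[.604,.1544,.10]))
print(im[y-4:y+8,300].tolist())
E
```

```text
w3 (184, 177, 124, 114)
0.0022 [[41.6, -18.6], [41.6, 9.3], [29.4, -40.8], [29.3, 30.6]]
-0.0058 [[43.8, -17.6], [43.8, 8.7], [32.2, -38.6], [32.2, 28.9]]
w4 (199, 187, 109, 104)
0.0022 [[35.7, -12.8], [35.7, 11.9], [23.2, -32.5], [23.1, 31.0]]
-0.0058 [[38.2, -12.2], [38.2, 11.2], [26.4, -30.8], [26.3, 29.3]]
[0.54729221 0.16094407 0.16958107] [56.8 -6.2 69.5]
[[59, 49, 50], [74, 41, 28], [77, 42, 29], [87, 48, 32], [110, 61, 41], [122, 67, 44], [127, 70, 46], [127, 70, 46], [127, 69, 46], [128, 70, 47], [127, 69, 46], [126, 70, 46]]
```

>>> arm_command:
  moves: [20, -2, 0, 0.6, 50, 42, -4, 15, 0.6, 50, 57, -5.7, 40, 0.6, 50, 57, -5.7, 70, 0.6, 50, 57, -5.7, 86, 0.6, 50, 57, -5.7, 94, 0.6, 50, 57, -5.7, 94, 0.6, 50, 57, -5.7, 94, 0.6, 50, 57, -5.7, 94, 0.6, 50]

```text
time: 5.47
position: [0.6049, 0.1539, 0.0775]
tcp_rot: [[0.973, -0.232, 0.003], [-0.232, -0.973, 0.0], [0.003, -0.001, -1.0]]
ft_force: [0.2, -0.2, -2.8]
gripper_width: 0.673
gripper_force: 30.0
```

```bash
python3 - <<'E'
from h import *
s,im,d,C=shot('w5'); print(s['position'],s['time'],s['tcp_rot'][0],s['ft_force'])
T=np.array([[0.6423, 0.1852,.067], [0.6243, 0.1097,.067], [0.5836, 0.1989,.067], [0.566, 0.1239,.067],[0.5626,.1849,.067],[.5532,.1462,.067]])
print(go(s,[.604,.1544,.026]),proj(C,T).round(0).tolist())
cv2.imwrite('pics/w5c.png',cv2.cvtColor(cv2.resize(im[40:330,100:420],None,fx=2,fy=2),cv2.COLOR_RGB2BGR))
E
```

```text
[0.60493763 0.15386507 0.0774617 ] 5.4667 [ 0.97267655 -0.23214851  0.00272012] [ 0.19563698 -0.19014384 -2.82040532]
[-1.2 -0.3 51.5] [[190.0, 193.0], [318.0, 193.0], [197.0, 277.0], [311.0, 277.0], [225.0, 298.0], [282.0, 299.0]]
```

View pics/w5c.png

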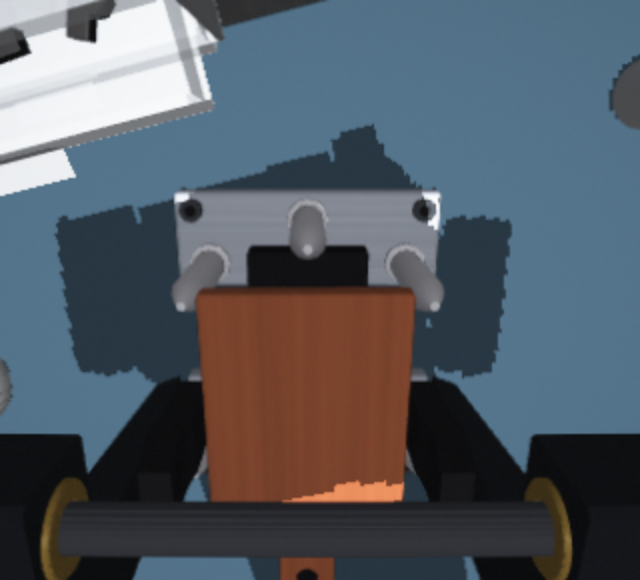

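The collector sits centred between the posts: crop edges at x=200 and 413, post tips at 181 and 436. Lowering it gently.

>>> arm_command:
  moves: [-0.5, -0.2, 6, 0, 50, -0.5, -0.2, 12, 0, 50, -0.5, -0.2, 18, 0, 50, -0.5, -0.2, 24, 0, 50, -0.5, -0.2, 29, 0, 50, -0.5, -0.2, 34, 0, 50, -0.5, -0.2, 38, 0, 50, -0.5, -0.2, 42, 0, 50, -0.5, -0.2, 45, 0, 50, -0.5, -0.2, 47, 0, 50, -0.5, -0.2, 49, 0, 50, -0.5, -0.2, 49, 0, 50]

```text
time: 6.52
position: [0.6036, 0.1545, 0.0264]
tcp_rot: [[0.973, -0.232, -0.0], [-0.232, -0.973, 0.0], [-0.0, 0.0, -1.0]]
ft_force: [-0.0, -0.1, -3.5]
gripper_width: 0.679
gripper_force: 30.0
```

>>> arm_command:
  moves: [0, 0, 0.5, 0, 50, 0, 0, 1, 0, 50, 0, 0, 1.3, 0, 50, 0, 0, 1.3, 0, 50]

```text
time: 6.85
position: [0.6038, 0.1546, 0.026]
tcp_rot: [[0.973, -0.232, 0.001], [-0.232, -0.973, -0.0], [0.001, -0.0, -1.0]]
ft_force: [-2.3, 0.2, 1.9]
gripper_width: 0.672
gripper_force: 30.0
```

>>> arm_command:
  moves: [0, 0, 0, 0, 64, 0, 0, 0, 0, 70, 0, 0, 0, 0, 78, 0, 0, 0, 0, 78, 0, 0, -10, 0, 80, 0, 0, -25, 0, 80, 0, 0, -50, 0, 80, 0, 0, -80, 0, 88, -30, 0, -100, 0, 88, -55, 0, -110, 0, 88, -55, 0, -110, 0, 88]

```text
time: 7.77
position: [0.5482, 0.1686, 0.1388]
tcp_rot: [[0.973, -0.23, 0.003], [-0.23, -0.973, 0.001], [0.003, -0.001, -1.0]]
ft_force: [-0.4, -0.0, 0.8]
gripper_width: 0.998
gripper_force: 0.0
```

```bash
python3 - <<'E'
from h import *
s,im,d,C=shot('w6'); print(s['position'],s['time'],s['tcp_rot'][0],s['ft_force'])
cv2.imwrite('pics/w6c.png',cv2.cvtColor(cv2.resize(im[40:330,100:420],None,fx=2,fy=2),cv2.COLOR_RGB2BGR))
# heights of plate top from depth
for u,v in((-.03,0),(.03,0),(0,.022),(0,-.022),(-.055,0)):
    a=np.radians(-13.3); X=np.array([.604+u*np.cos(a)-v*np.sin(a),.1544+u*np.sin(a)+v*np.cos(a),.032]); print(u,v,at(C,d,proj(C,X)[0]).round(4))
E
```

```text
[0.54819121 0.16857511 0.13883541] 7.7667 [ 0.97314903 -0.23015571  0.00305268] [-0.36777777 -0.00571314  0.80592804]
-0.03 0 [0.5748 0.1613 0.0317]
0.03 0 [0.6332 0.1475 0.0318]
0 0.022 [0.609  0.1758 0.0317]
0 -0.022 [0.5989 0.133  0.032 ]
-0.055 0 [0.5503 0.1671 0.0314]
```

View pics/w6c.png

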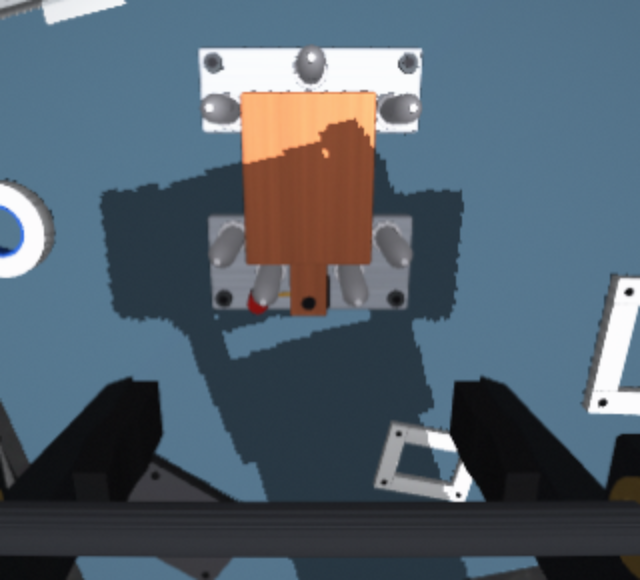

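The collector is flat: its top is at 31.4–32 mm everywhere, and the tab at crop (308,302) lies on the contact block. Next is the graphite.

>>> arm_command:
  moves: [-20, -10, -5, -7, 88, -40, -20, -10, -14, 88, -60, -30, -10, -21, 88, -80, -40, -10, -28, 88, -100, -50, -10, -35, 88, -120, -60, -10, -42, 88, -137, -70, -10, -49, 88, -153, -78, -10, -54.3, 88, -153, -78, -10, -54.3, 88, -153, -78, -10, -54.3, 88]

```text
time: 8.65
position: [0.4199, 0.2788, 0.1454]
tcp_rot: [[0.757, 0.654, 0.0], [0.654, -0.757, -0.0], [0.0, 0.0, -1.0]]
ft_force: [0.3, 0.1, 0.6]
gripper_width: 1.003
gripper_force: 0.0
```

```bash
python3 - <<'E'
from h import *
s,im,d,C=shot('w7'); print(s['position'],s['time'],s['tcp_rot'][0],s['ft_force'])
v=im.max(2); m=((v<100)&(im[...,2].astype(int)-im[...,0]<12)).astype(np.uint8); m=cv2.morphologyEx(m,cv2.MORPH_OPEN,np.ones((5,5)))
for c in blobs(m,800):
    print(rect(C,c,.011),cv2.boundingRect(c),cv2.contourArea(c))
print(at(C,d,proj(C,[.417,.28,.011])[0]))
cv2.imwrite('pics/w7.png',cv2.cvtColor(im,cv2.COLOR_RGB2BGR))
E
```

```text
[0.41991954 0.27879436 0.14538792] 8.65 [7.56607973e-01 6.53868729e-01 2.44944672e-04] [0.30212921 0.05137734 0.6016062 ]
[459.6 -15.  197.8 149.3 -43.8] (370, 251, 142, 99) 8934.0
[273.4 147.9 755.4 225.  -49.2] (0, 250, 512, 134) 23968.0
[430.7 102.  143.1 103.4 -47.5] (310, 230, 113, 75) 3756.0
[425.1 287.7  58.5  55.7 -49.2] (222, 147, 57, 52) 2498.0
[358.2 354.2 348.  296.9  46.2] (3, 0, 304, 307) 34466.5
[0.41685009 0.27987797 0.01035537]
```

View pics/w7.png

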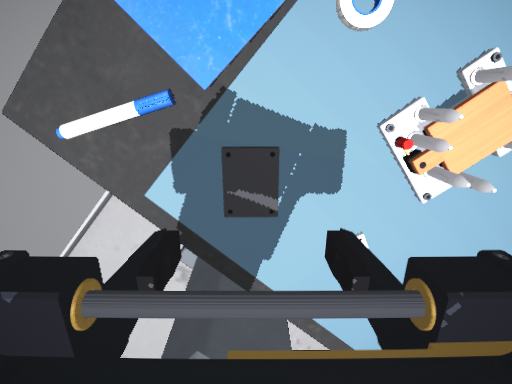

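```bash
cat >> h.py <<'E'
def holes(im,box,C,z,pct=.6,amax=60):
    "dark dots within box (x0,y0,x1,y1), subpixel centroids, cast to z"
    x0,y0,x1,y1=box; g=cv2.cvtColor(im[y0:y1,x0:x1],cv2.COLOR_RGB2GRAY)
    b=cv2.morphologyEx(g,cv2.MORPH_BLACKHAT,np.ones((9,9)))
    n,l,st,ce=cv2.connectedComponentsWithStats((b>pct*b.max()).astype(np.uint8))
    o=[i for i in range(1,n) if 2<=st[i,4]<=amax]; px=ce[o]+[x0,y0]
    return px.round(1),plane(C,px,z)[:,:2].round(4) if len(o) else None
E
python3 - <<'E'
from h import *
s,im,d,C=load('w7')
print(holes(im,(224,149,278,214),C,.011,.45))
P=plane(C,[(222,147),(279,147),(225,216),(279,216)],.011)[:,:2]; print(P.round(4),P.mean(0))
H=plane(C,[(229.5,154),(272,154),(231,211),(273.5,211)],.011); print(H.round(4),H.mean(0), go(s,H.mean(0)), np.degrees(np.arctan2(*(H[:2].mean(0)-H[2:].mean(0))[1::-1])))
E
```

```text
(array([[227.6, 154.4],
       [272.2, 154. ],
       [225. , 191.5],
       [234. , 191. ],
       [230. , 211.3],
       [273.6, 211.6]]), array([[0.4252, 0.3185],
       [0.4557, 0.2837],
       [0.3919, 0.295 ],
       [0.3987, 0.288 ],
       [0.3775, 0.2763],
       [0.4088, 0.2394]]))
[[0.4274 0.3277]
 [0.4656 0.2833]
 [0.3695 0.2769]
 [0.4088 0.2313]] [0.41782169 0.27979646]
[[0.4268 0.3172 0.011 ]
 [0.4555 0.2839 0.011 ]
 [0.3785 0.2757 0.011 ]
 [0.4093 0.24   0.011 ]] [0.41752528 0.27919386 0.011     ] [ -1.6  -1.9 134.4] 42.13437197887141
```

The graphite is at pixels (222–279, 147–216), with corner holes at about (230,154) and (274,211). It lines up with the tool.

>>> arm_command:
  moves: [-1.6, -1.9, 30, 0, 88, -1.6, -1.9, 60, 0, 88, -1.6, -1.9, 75, 0, 88, -1.6, -1.9, 75, 0, 88, -1.6, -1.9, 75, 0, 88]

```text
time: 9.12
position: [0.4178, 0.2784, 0.0703]
tcp_rot: [[0.757, 0.653, -0.001], [0.653, -0.757, -0.0], [-0.001, -0.0, -1.0]]
ft_force: [0.8, -0.5, 0.6]
gripper_width: 0.999
gripper_force: 0.0
```

```bash
python3 - <<'E'
from h import *
s1,im1,d1,C1=load('w7')
s,im,d,C=shot('w8'); print(s['position'],s['time'],s['tcp_rot'][0],s['ft_force'])
x=proj(C,[[.4255,.3180,.011],[.4557,.2837,.011],[.378,.276,.011],[.409,.2397,.011]]); print(x)
p1=[(228.5,154.2),(272.1,154.),(230.5,211.2),(273.6,211.3)]
for i,q in enumerate(x):
    b=[int(q[0])-9,int(q[1])-9,int(q[0])+10,int(q[1])+10]; h,P=holes(im,b,C,.011,.6); print(h.tolist(),P.tolist())
    if len(h)==1: print(tri(C1,p1[i],C,h[0]))
E
```

```text
[0.41779431 0.27842299 0.07033755] 9.1167 [ 7.57443173e-01  6.52900753e-01 -6.67905781e-04] [ 0.84685976 -0.482866    0.60400981]
[[221.11677643 170.17486425]
 [280.3038312  169.51437201]
 [224.90337175 243.10314568]
 [281.30984894 243.30145064]]
[[220.8, 169.7]] [[0.4257, 0.3184]]
(array([0.4264404 , 0.31833026, 0.01378135]), np.float64(0.0005802793304655955))
[[280.4, 169.4]] [[0.4558, 0.2837]]
(array([0.45576848, 0.28388275, 0.01156452]), np.float64(0.00024349628135635735))
[[224.4, 243.2]] [[0.3776, 0.2763]]
(array([0.37809901, 0.27625796, 0.01168257]), np.float64(0.00044488660436136414))
[[278.4, 243.0]] [[0.4076, 0.2418]]
(array([0.40700173, 0.23900426, 0.00662706]), np.float64(0.002499986819216647))
```

>>> arm_command:
  moves: [0, -1.5, 25, 0, 88, 0, -1.5, 45, 0, 88, 0, -1.5, 56, 0, 88, 0, -1.5, 62, 0, 88, 0, -1.5, 66, 0, 88, 0, -1.5, 66, 0, 88, 0, -1.5, 66, 0, 50, 0, -1.5, 66, 0, 50, 0, -1.5, 66, 0, 50, 0, -1.5, 66, 0, 50, 0, -1.5, 66, 0, 50, 0, -1.5, 66, 0, 50]
  grip_force: 25

```text
time: 10.17
position: [0.4162, 0.2802, 0.0048]
tcp_rot: [[0.756, 0.655, 0.001], [0.655, -0.756, 0.0], [0.001, 0.0, -1.0]]
ft_force: [-1.2, -0.4, 3.0]
gripper_width: 0.676
gripper_force: 25.0
```

>>> arm_command:
  moves: [0, 0, -10, 0, 50, 0, 0, -35, 0, 50, 0, 0, -70, 0, 50, 5, 20, -100, 6, 50, 12, 45, -110, 13, 50, 20, 72, -110, 20, 50, 28, 100, -110, 27, 50, 36, 130, -110, 34, 50, 44, 160, -110, 41, 50, 52, 190, -110, 48, 50, 59.6, 218, -105, 54.2, 50, 59.6, 218, -95, 54.2, 50]

```text
time: 11.17
position: [0.6075, 0.1511, 0.1006]
tcp_rot: [[0.971, -0.239, 0.004], [-0.239, -0.971, -0.0], [0.004, -0.001, -1.0]]
ft_force: [0.4, -0.5, -0.0]
gripper_width: 0.676
gripper_force: 25.0
```

>>> arm_command:
  moves: [0, 0, 3, 0, 50, 0, 0, 3, 0, 50, 0, 0, 3, 0, 50]

```text
time: 11.42
position: [0.6029, 0.1552, 0.0967]
tcp_rot: [[0.974, -0.228, -0.001], [-0.228, -0.974, 0.0], [-0.001, 0.0, -1.0]]
ft_force: [0.5, -1.0, -0.4]
gripper_width: 0.672
gripper_force: 25.0
```

```bash
cat >> h.py <<'E'
J=np.array([.604,.1544]); YAW=-13.3
TIPS=np.array([[0.6423,0.1852,.067],[0.6243,0.1097,.067],[0.5836,0.1989,.067],[0.566,0.1239,.067],[0.5626,.1849,.067],[.5532,.1462,.067]])
def held(name,thick,under,lenx):
    s,im,d,C=shot(name); R=np.array(s['tcp_rot']); print(s['time'],s['position'].round(4) if hasattr(s['position'],'round') else s['position'],'yaw',np.degrees(np.arctan2(R[1,0],R[0,0])).round(2),'F',np.round(s['ft_force'],1),'w',s['gripper_width'])
    print('to jig',go(s,[*J,s['position'][2]]))
    # expected pixels of held top face corners, tool frame
    X=np.array([[a*lenx/2,b*.030,under-thick] for a in(1,-1) for b in(1,-1)]); W=X@R.T+np.array(s['position'])
    print('exp corners',proj(C,W).round(0).tolist()); print('tips',proj(C,TIPS).round(0).tolist())
    cv2.imwrite(f'pics/{name}c.png',cv2.cvtColor(cv2.resize(im[40:330,100:420],None,fx=2,fy=2),cv2.COLOR_RGB2BGR)); return s,im,d,C
E
python3 -c "
from h import *
held('w9',.009,.0025,.078)"
```

```text
11.4167 [0.6029 0.1552 0.0967] yaw -13.19 F [ 0.5 -1.  -0.4] w 0.6723181774513816
to jig [ 1.2  0.5 -0. ]
exp corners [[311.0, 185.0], [198.0, 185.0], [302.0, 304.0], [206.0, 304.0]]
tips [[197.0, 180.0], [313.0, 181.0], [202.0, 259.0], [307.0, 258.0], [228.0, 278.0], [280.0, 279.0]]
```

View pics/w9c.png

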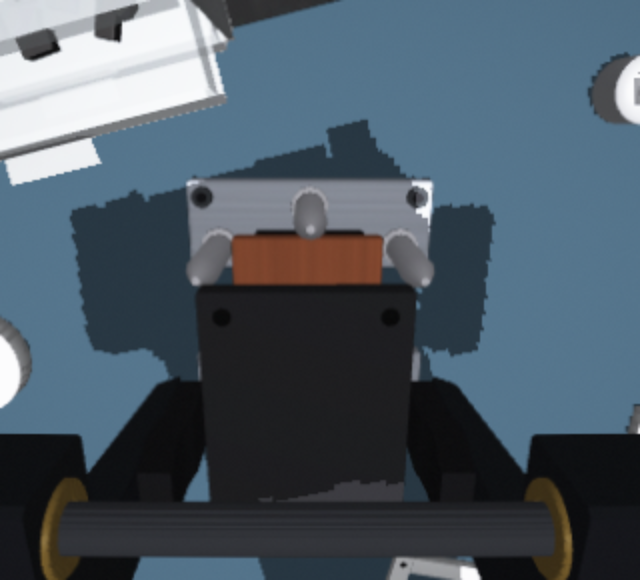

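>>> arm_command:
  moves: [1, 0.6, 12, 0, 50, 1, 0.6, 22, 0, 50, 1, 0.6, 28, 0, 50, 1, 0.6, 33, 0, 50, 1, 0.6, 38, 0, 50, 1, 0.6, 43, 0, 50, 1, 0.6, 48, 0, 50, 1, 0.6, 52, 0, 50, 1, 0.6, 56, 0, 50, 1, 0.6, 58, 0, 50, 1, 0.6, 60, 0, 50, 1, 0.6, 60, 0, 50]

```text
time: 12.47
position: [0.6045, 0.1536, 0.0361]
tcp_rot: [[0.973, -0.23, -0.0], [-0.23, -0.973, -0.0], [-0.0, 0.0, -1.0]]
ft_force: [0.5, -0.9, -0.8]
gripper_width: 0.67
gripper_force: 25.0
```

>>> arm_command:
  moves: [0, 0, 0.5, 0, 50, 0, 0, 1, 0, 50, 0, 0, 1.5, 0, 50, 0, 0, 1.5, 0, 50]

```text
time: 12.8
position: [0.6046, 0.1536, 0.0349]
tcp_rot: [[0.973, -0.23, 0.0], [-0.23, -0.973, -0.0], [0.0, -0.0, -1.0]]
ft_force: [-0.2, -0.0, -0.7]
gripper_width: 0.677
gripper_force: 25.0
```

>>> arm_command:
  moves: [0, 0, 0.4, 0, 50, 0, 0, 0.8, 0, 50, 0, 0, 0.8, 0, 50]

```text
time: 13.05
position: [0.6047, 0.1536, 0.0348]
tcp_rot: [[0.973, -0.23, 0.0], [-0.23, -0.973, -0.0], [0.0, 0.0, -1.0]]
ft_force: [-2.9, -0.2, 4.7]
gripper_width: 0.679
gripper_force: 25.0
```

>>> arm_command:
  moves: [0, 0, 0, 0, 64, 0, 0, 0, 0, 70, 0, 0, 0, 0, 78, 0, 0, 0, 0, 78, 0, 0, -10, 0, 80, 0, 0, -25, 0, 80, 0, 0, -50, 0, 80, 0, 0, -80, 0, 88, -30, 0, -100, 0, 88, -55, 0, -105, 0, 88, -55, 0, -105, 0, 88]

```text
time: 13.97
position: [0.5487, 0.1675, 0.1418]
tcp_rot: [[0.974, -0.228, 0.002], [-0.228, -0.974, 0.001], [0.002, -0.001, -1.0]]
ft_force: [0.2, -0.3, -0.7]
gripper_width: 0.998
gripper_force: 0.0
```

```bash
cat >> h.py <<'E'
def check(name,z,pts=((-.034,0),(.034,0),(0,.025),(0,-.025),(.034,.025),(-.034,.025),(.034,-.025),(-.034,-.025))):
    s,im,d,C=shot(name); print(s['time'],np.round(s['position'],4),np.round(s['tcp_rot'][0],4)); a=np.radians(YAW)
    for u,v in pts:
        X=np.array([J[0]+u*np.cos(a)-v*np.sin(a),J[1]+u*np.sin(a)+v*np.cos(a),z]); p=proj(C,X)[0]; print(u,v,at(C,d,p).round(4),im[int(p[1]),int(p[0])])
E
python3 -c "
from h import *
check('w10',.041)"
```

```text
13.9667 [0.5487 0.1675 0.1418] [ 0.9736 -0.2285  0.0018]
-0.034 0 [0.5708 0.1623 0.0404] [30 30 31]
0.034 0 [0.6371 0.1466 0.0405] [61 63 67]
0 0.025 [0.6097 0.1787 0.0409] [29 30 31]
0 -0.025 [0.5982 0.1301 0.041 ] [31 31 33]
0.034 0.025 [0.6429 0.1709 0.0406] [59 58 63]
-0.034 0.025 [0.5765 0.1867 0.0403] [30 29 32]
0.034 -0.025 [0.6313 0.1222 0.0404] [31 32 34]
-0.034 -0.025 [0.565  0.1379 0.0404] [22 22 24]
```

The graphite is flat at 41 mm. Next is the frame.

>>> arm_command:
  moves: [-7, 38, -5, 1, 88, -14, 76, -5, 2, 88, -21, 114, -5, 3, 88, -28, 150, -5, 3, 88, -35, 180, -5, 3, 88, -38, 194, -5, 3, 88, -38, 194, -5, 3, 88, -38, 194, -5, 3, 88]

```text
time: 14.68
position: [0.47, -0.0144, 0.1443]
tcp_rot: [[0.959, -0.282, 0.001], [-0.282, -0.959, 0.0], [0.0, -0.0, -1.0]]
ft_force: [1.1, 1.2, 0.3]
gripper_width: 1.004
gripper_force: 0.0
```

```bash
python3 - <<'E'
from h import *
s,im,d,C=shot('w11'); print(s['position'],s['time'],s['tcp_rot'][0])
q=proj(C,[.4685,-.012,.010])[0]; print(q)
m=((im.min(2)>130)|((im.min(2)>80)&(im.max(2).astype(int)-im.min(2)<25))).astype(np.uint8)
for c in blobs(m,300):
    x,y,w,h=cv2.boundingRect(c)
    if abs(x+w/2-q[0])<70 and abs(y+h/2-q[1])<70: print(rect(C,c,.010),(x,y,w,h)); print(holes(im,(x,y,x+w,y+h),C,.010,.6))
E
```

```text
[ 0.47003663 -0.01435775  0.14433411] 14.6833 [ 9.59291486e-01 -2.82417391e-01  5.12570298e-04]
[251.95435633 183.33650625]
[468.9 -11.1  81.6  62.6 -16.1] (221, 145, 61, 74)
(array([[227.6, 153.6],
       [273.9, 153.5],
       [221.2, 182.7],
       [221.8, 211.5],
       [229.5, 212.5],
       [273. , 212.2]]), array([[ 0.5064,  0.003 ],
       [ 0.493 , -0.0429],
       [ 0.4785,  0.0194],
       [ 0.4467,  0.0294],
       [ 0.4432,  0.0215],
       [ 0.4298, -0.0249]]))
```

View pics/w11.png

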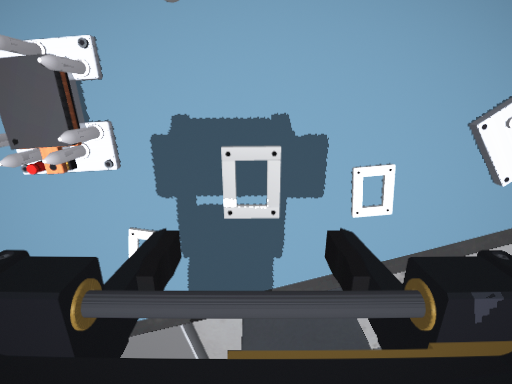

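Largest frame at (252,183), 81.6x62.6 mm, aligned with the tool. The smaller one at (373,190) stays where it is.

>>> arm_command:
  moves: [-2.2, -2.5, 30, 0, 88, -2.2, -2.5, 60, 0, 88, -2.2, -2.5, 75, 0, 88, -2.2, -2.5, 75, 0, 88, -2.2, -2.5, 75, 0, 88]

```text
time: 15.15
position: [0.4684, -0.01, 0.0691]
tcp_rot: [[0.96, -0.279, -0.001], [-0.279, -0.96, 0.0], [-0.001, -0.0, -1.0]]
ft_force: [-0.0, -1.2, -0.5]
gripper_width: 0.998
gripper_force: 0.0
```

```bash
python3 - <<'E'
from h import *
s1,im1,d1,C1=load('w11')
s,im,d,C=shot('w12'); print(s['position'],s['time'],s['tcp_rot'][0],s['ft_force'])
p1=np.array([(227.6,153.6),(273.9,153.5),(229.5,212.5),(273,212.2)]); x=proj(C,plane(C1,p1,.010))
for i,q in enumerate(x):
    b=[int(q[0])-9,int(q[1])-9,int(q[0])+10,int(q[1])+10]; h,P=holes(im,b,C,.010,.6); print(h.tolist(),P.tolist())
    if len(h)==1: print(tri(C1,p1[i],C,h[0])[0].round(4),go(s,[*P[0],.0045]))
E
```

```text
[ 0.46844446 -0.00999629  0.06906351] 15.15 [ 9.60197256e-01 -2.79321416e-01 -8.81113637e-04] [-0.01312876 -1.15882938 -0.49236185]
[[214.0, 167.0], [223.7, 167.6]] [[0.5092, 0.0101], [0.5066, 0.0031]]
[[286.1, 167.5]] [[0.4933, -0.043]]
[ 0.4923 -0.0431  0.0065] [33.1 24.8 64.5]
[[220.9, 247.2], [227.0, 243.9]] [[0.4415, 0.0271], [0.443, 0.0211]]
[[283.5, 243.5], [284.5, 251.7]] [[0.43, -0.0249], [0.4221, -0.0238]]
```

>>> arm_command:
  moves: [0, 0.5, 25, 0, 88, 0, 0.5, 45, 0, 88, 0, 0.5, 56, 0, 88, 0, 0.5, 62, 0, 88, 0, 0.5, 64.5, 0, 88, 0, 0.5, 64.5, 0, 88, 0, 0.5, 64.5, 0, 50, 0, 0.5, 64.5, 0, 50, 0, 0.5, 64.5, 0, 50, 0, 0.5, 64.5, 0, 50, 0, 0.5, 64.5, 0, 50, 0, 0.5, 64.5, 0, 50]
  grip_force: 20

```text
time: 16.2
position: [0.4682, -0.0113, 0.005]
tcp_rot: [[0.96, -0.281, 0.001], [-0.281, -0.96, -0.0], [0.001, -0.0, -1.0]]
ft_force: [-0.6, 0.1, 5.8]
gripper_width: 0.698
gripper_force: 20.0
```

>>> arm_command:
  moves: [0, 0, -10, 0, 50, 0, 0, -35, 0, 50, 0, 0, -70, 0, 50, 10, -22, -100, 0, 50, 23, -54, -110, -1, 50, 36, -85, -110, -2, 50, 49, -116, -110, -3, 50, 62, -147, -110, -3, 50, 75, -178, -105, -3, 50, 84, -197, -100, -3, 50, 84, -197, -95, -3, 50, 84, -197, -95, -3, 50]

```text
time: 17.2
position: [0.6032, 0.1547, 0.0986]
tcp_rot: [[0.973, -0.229, -0.002], [-0.229, -0.973, -0.0], [-0.002, 0.001, -1.0]]
ft_force: [-1.0, -0.2, -1.4]
gripper_width: 0.7
gripper_force: 20.0
```

```bash
python3 - <<'E'
from h import *
s,im,d,C=held('w13',.008,.0025,.080)
m=(im.min(2)>70).astype(np.uint8)
for r in (195,205,215): print(r,[i for i in range(150,360) if im[r,i].astype(int).max()-im[r,i].astype(int).min()<25 and im[r,i].min()>60][::200] , np.flatnonzero((np.ptp(im[r,180:340].astype(int),axis=1)<25)&(im[r,180:340].min(1)>60))[[0,-1]]+180)
print(im[172:200:2,255].tolist())
E
```

```text
17.2 [0.6032 0.1547 0.0986] yaw -13.22 F [-1.  -0.2 -1.4] w 0.6995601678412331
to jig [ 0.9  0.1 -0. ]
exp corners [[310.0, 183.0], [198.0, 183.0], [302.0, 305.0], [207.0, 305.0]]
tips [[197.0, 180.0], [312.0, 180.0], [202.0, 258.0], [306.0, 257.0], [228.0, 277.0], [280.0, 277.0]]
195 [196] [196 309]
205 [197] [197 308]
215 [198] [198 308]
[[30, 30, 33], [30, 29, 33], [29, 30, 32], [38, 37, 41], [97, 98, 100], [122, 123, 126], [166, 168, 170], [166, 167, 169], [166, 167, 170], [165, 166, 169], [164, 165, 167], [163, 164, 167], [162, 163, 165], [162, 163, 166]]
```

View pics/w13c.png

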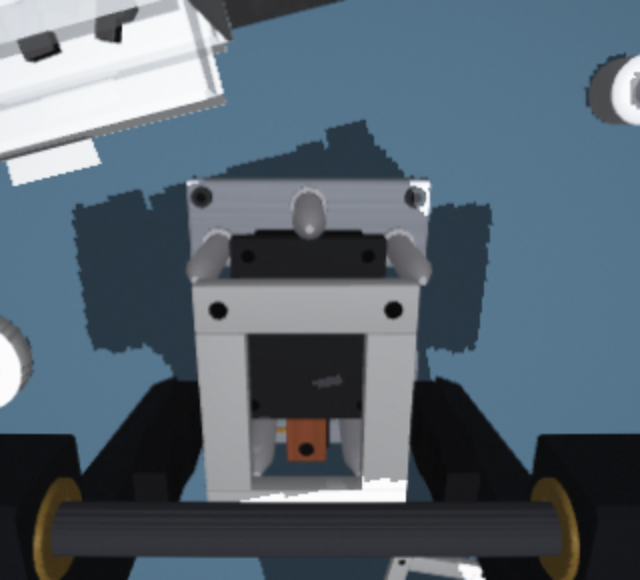

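>>> arm_command:
  moves: [0.7, 0.4, 12, 0, 50, 0.7, 0.4, 20, 0, 50, 0.7, 0.4, 25, 0, 50, 0.7, 0.4, 30, 0, 50, 0.7, 0.4, 35, 0, 50, 0.7, 0.4, 40, 0, 50, 0.7, 0.4, 44, 0, 50, 0.7, 0.4, 48, 0, 50, 0.7, 0.4, 50, 0, 50, 0.7, 0.4, 52, 0, 50, 0.7, 0.4, 53, 0, 50, 0.7, 0.4, 53, 0, 50]

```text
time: 18.25
position: [0.6044, 0.1537, 0.0465]
tcp_rot: [[0.973, -0.23, -0.0], [-0.23, -0.973, -0.0], [-0.0, 0.0, -1.0]]
ft_force: [-0.1, -1.0, 0.2]
gripper_width: 0.699
gripper_force: 20.0
```

>>> arm_command:
  moves: [0, 0, 0.5, 0, 50, 0, 0, 1, 0, 50, 0, 0, 1.5, 0, 50, 0, 0, 1.5, 0, 50]

```text
time: 18.58
position: [0.6044, 0.1537, 0.0451]
tcp_rot: [[0.973, -0.23, -0.0], [-0.23, -0.973, -0.0], [-0.0, 0.0, -1.0]]
ft_force: [-1.0, -0.7, -0.6]
gripper_width: 0.697
gripper_force: 20.0
```

>>> arm_command:
  moves: [0, 0, 0.5, 0, 50, 0, 0, 1, 0, 50, 0, 0, 1.3, 0, 50, 0, 0, 1.3, 0, 50]

```text
time: 18.92
position: [0.6045, 0.1537, 0.0441]
tcp_rot: [[0.973, -0.23, 0.0], [-0.23, -0.973, -0.0], [0.0, -0.0, -1.0]]
ft_force: [-0.9, -0.4, 2.3]
gripper_width: 0.699
gripper_force: 20.0
```

>>> arm_command:
  moves: [0, 0, 0.4, 0, 50, 0, 0, 0.4, 0, 50]

```text
time: 19.08
position: [0.6044, 0.1537, 0.044]
tcp_rot: [[0.973, -0.23, 0.0], [-0.23, -0.973, -0.0], [0.0, 0.0, -1.0]]
ft_force: [-3.0, 0.4, 5.7]
gripper_width: 0.702
gripper_force: 20.0
```

>>> arm_command:
  moves: [0, 0, 0, 0, 66, 0, 0, 0, 0, 72, 0, 0, 0, 0, 78, 0, 0, 0, 0, 78, 0, 0, -10, 0, 80, 0, 0, -25, 0, 80, 0, 0, -50, 0, 80, 0, 0, -70, 0, 88, -30, 0, -90, 0, 88, -55, 0, -95, 0, 88, -55, 0, -95, 0, 88]

```text
time: 20.0
position: [0.5485, 0.1676, 0.1409]
tcp_rot: [[0.974, -0.228, 0.002], [-0.228, -0.974, 0.0], [0.001, -0.001, -1.0]]
ft_force: [-0.5, -0.2, 0.5]
gripper_width: 0.999
gripper_force: 0.0
```

```bash
python3 -c "
from h import *
check('w14',.049,((-.034,0),(.034,0),(0,.025),(0,-.025),(.034,.025),(-.034,.025),(.034,-.025),(-.034,-.025)))"
```

```text
20.0 [0.5485 0.1676 0.1409] [ 0.9736 -0.2284  0.0015]
-0.034 0 [0.5707 0.1623 0.0483] [170 172 175]
0.034 0 [0.6371 0.1466 0.0483] [254 254 254]
0 0.025 [0.6097 0.1788 0.0488] [172 172 175]
0 -0.025 [0.5982 0.1301 0.0488] [173 174 176]
0.034 0.025 [0.6428 0.1709 0.0492] [21 21 23]
-0.034 0.025 [0.5766 0.1866 0.0486] [15 15 16]
0.034 -0.025 [0.6313 0.1222 0.0488] [21 20 21]
-0.034 -0.025 [0.565  0.1379 0.0483] [11 11 12]
```

The frame is flat at 49 mm. Now the end plate.

>>> arm_command:
  moves: [0, 38, -5, -4, 88, 0, 78, -10, -8, 88, 0, 118, -10, -12, 88, 0, 158, -10, -16, 88, 0, 198, -10, -20, 88, 0, 238, -10, -24, 88, -1, 278, -10, -28, 88, -2, 318, -10, -31.2, 88, -3, 358, -10, -31.2, 88, -4, 398, -10, -31.2, 88, -4, 438, -10, -31.2, 88, -4, 471, -10, -31.2, 88]

```text
time: 21.05
position: [0.4378, -0.2944, 0.1486]
tcp_rot: [[0.952, 0.306, 0.0], [0.306, -0.952, -0.001], [0.0, 0.001, -1.0]]
ft_force: [0.2, 0.6, -0.6]
gripper_width: 0.998
gripper_force: 0.0
```

>>> arm_command:
  moves: [0, 0, 0, 0, 88, 0, 0, 0, 0, 88, 0, 0, 0, 0, 88]

```text
time: 21.3
position: [0.4388, -0.291, 0.1483]
tcp_rot: [[0.952, 0.307, -0.0], [0.307, -0.952, 0.0], [-0.0, -0.001, -1.0]]
ft_force: [0.4, -0.4, 0.1]
gripper_width: 0.999
gripper_force: 0.0
```

```bash
python3 - <<'E'
from h import *
s,im,d,C=shot('w15'); print(s['position'],s['time'],s['tcp_rot'][0])
q=proj(C,[.437,-.2905,.014])[0]; print(q)
m=((np.ptp(im.astype(int),axis=2)<25)&(im.min(2)>80)).astype(np.uint8)
for c in blobs(m,300):
    x,y,w,h=cv2.boundingRect(c)
    if abs(x+w/2-q[0])<70 and abs(y+h/2-q[1])<70: print(rect(C,c,.014),(x,y,w,h)); print(holes(im,(x,y,x+w,y+h),C,.014,.6))
E
```

```text
[ 0.43879695 -0.29098201  0.14826858] 21.3 [ 9.51678097e-01  3.07097289e-01 -2.36091025e-04]
[252.64672157 183.24245478]
[ 437.8 -287.8   81.2   61.    19.5] (221, 144, 59, 74)
(array([[274.2, 150.5],
       [226. , 151.8],
       [250.5, 165.5],
       [221.1, 178. ],
       [222. , 207.4],
       [251.5, 206.5],
       [229. , 212.5],
       [274.1, 211.3]]), array([[ 0.4774, -0.3009],
       [ 0.4609, -0.2539],
       [ 0.4548, -0.2824],
       [ 0.4322, -0.2567],
       [ 0.4001, -0.2668],
       [ 0.4111, -0.2975],
       [ 0.3967, -0.2759],
       [ 0.4134, -0.3231]]))
```

View pics/w15.png

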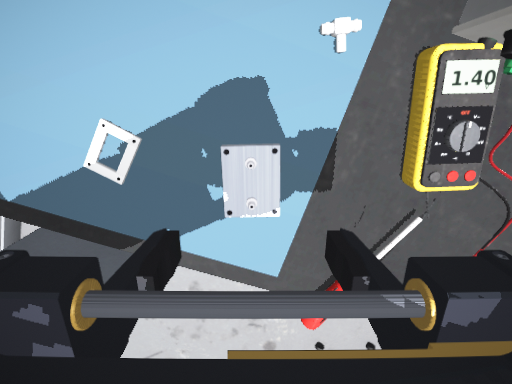

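End plate at (251,181), ports at (251,163) and (251,205), holes near its corners. Yaw is 19°.

>>> arm_command:
  moves: [-0.9, -2.4, 30, -1.1, 88, -0.9, -2.4, 60, -1.1, 88, -0.9, -2.4, 75, -1.1, 88, -0.9, -2.4, 75, -1.1, 88, -0.9, -2.4, 75, -1.1, 88]

```text
time: 21.77
position: [0.4375, -0.2883, 0.0736]
tcp_rot: [[0.945, 0.327, -0.001], [0.327, -0.945, 0.001], [-0.0, -0.001, -1.0]]
ft_force: [-0.8, -0.4, 0.9]
gripper_width: 0.999
gripper_force: 0.0
```

```bash
python3 - <<'E'
from h import *
s1,im1,d1,C1=load('w15')
s,im,d,C=shot('w16'); print(s['position'],s['time'],s['tcp_rot'][0],s['ft_force'])
p1=np.array([(226,151.8),(274.2,150.5),(229,212.5),(274.1,211.3)]); x=proj(C,plane(C1,p1,.014)); print(x)
for i,q in enumerate(x):
    b=[int(q[0])-8,int(q[1])-8,int(q[0])+9,int(q[1])+9]; h,P=holes(im,b,C,.014,.6); print(h.tolist(),P.tolist())
    for k in h: print(tri(C1,p1[i],C,k)[0].round(4))
E
```

```text
[ 0.4374531  -0.28827187  0.07360775] 21.7667 [ 9.45048458e-01  3.26929895e-01 -5.04866796e-04] [-0.84978407 -0.37617106  0.92579315]
[[221.60888181 167.71127718]
 [286.15154308 167.3335363 ]
 [224.30275029 245.58736973]
 [283.21796818 245.19080809]]
[[213.2, 167.8], [221.8, 167.4]] [[0.4587, -0.2478], [0.4611, -0.254]]
[ 0.4718 -0.2535  0.0644]
[ 0.46   -0.2538  0.0097]
[[286.2, 167.2]] [[0.4775, -0.3008]]
[ 0.4773 -0.301   0.0132]
[[218.3, 247.3], [224.7, 245.3]] [[0.3934, -0.2716], [0.3971, -0.2761]]
[ 0.4041 -0.2729  0.0316]
[ 0.3959 -0.2761  0.012 ]
[[283.2, 245.3]] [[0.4133, -0.3232]]
[ 0.4136 -0.3229  0.0146]
```

>>> arm_command:
  moves: [0, 0, 25, 0, 88, 0, 0, 45, 0, 88, 0, 0, 58, 0, 88, 0, 0, 65, 0, 88, 0, 0, 69, 0, 88, 0, 0, 69, 0, 88, 0, 0, 69, 0, 50, 0, 0, 69, 0, 50, 0, 0, 69, 0, 50, 0, 0, 69, 0, 50, 0, 0, 69, 0, 50, 0, 0, 69, 0, 50]
  grip_force: 30

```text
time: 22.82
position: [0.4372, -0.2893, 0.0049]
tcp_rot: [[0.946, 0.326, 0.001], [0.326, -0.946, -0.001], [0.0, 0.001, -1.0]]
ft_force: [-0.9, 0.3, 4.1]
gripper_width: 0.697
gripper_force: 30.0
```

>>> arm_command:
  moves: [0, 0, -10, 0, 50, 0, 0, -35, 0, 50, 0, 0, -70, 0, 50, 12, -15, -105, 2, 50, 36, -44, -120, 5, 50, 60, -73, -120, 8, 50, 84, -102, -120, 11, 50, 108, -131, -120, 14, 50, 132, -160, -120, 17, 50, 156, -189, -120, 20, 50, 180, -218, -120, 23, 50, 204, -247, -120, 26, 50]

```text
time: 23.82
position: [0.5497, 0.0128, 0.125]
tcp_rot: [[0.992, -0.124, -0.0], [-0.124, -0.992, 0.0], [-0.0, -0.0, -1.0]]
ft_force: [0.2, 0.8, -1.4]
gripper_width: 0.7
gripper_force: 30.0
```

```bash
python3 -c "
from h import *
s=sense(); print(s['position'],go(s,[.604,.1544,.11]),np.degrees(np.arctan2(s['tcp_rot'][1][0],s['tcp_rot'][0][0])))"
```

```text
[0.54965812 0.01282004 0.12499271] [  36.3 -147.2   15. ] -7.146798934122311
```

>>> arm_command:
  moves: [9, -36, 3, 2, 50, 18, -73, 6, 4, 50, 27, -110, 9, 6, 50, 36, -147, 12, 6, 50, 36, -147, 15, 6, 50, 36, -147, 15, 6, 50, 36, -147, 15, 6, 50]

```text
time: 24.4
position: [0.6027, 0.152, 0.1094]
tcp_rot: [[0.974, -0.225, -0.001], [-0.225, -0.974, -0.0], [-0.001, 0.001, -1.0]]
ft_force: [-0.2, -0.4, -1.8]
gripper_width: 0.695
gripper_force: 30.0
```

```bash
python3 - <<'E'
from h import *
s,im,d,C=held('w17',.012,.0025,.080)
for r in (195,205,215): print(r,np.flatnonzero((np.ptp(im[r,180:340].astype(int),axis=1)<25)&(im[r,180:340].min(1)>90))[[0,-1]]+180)
print(im[172:200:2,240].tolist())
E
```

```text
24.4 [0.6027 0.152  0.1094] yaw -12.99 F [-0.2 -0.4 -1.8] w 0.6950421204825187
to jig [ 0.7 -2.6 -0. ]
exp corners [[312.0, 185.0], [197.0, 185.0], [303.0, 309.0], [206.0, 309.0]]
tips [[196.0, 176.0], [305.0, 176.0], [201.0, 250.0], [299.0, 250.0], [225.0, 269.0], [275.0, 269.0]]
195 [195 309]
205 [196 309]
215 [197 308]
[[162, 163, 166], [114, 114, 118], [30, 30, 33], [31, 30, 33], [59, 62, 67], [77, 80, 87], [76, 79, 86], [118, 122, 133], [134, 139, 149], [134, 139, 149], [134, 139, 149], [133, 138, 149], [133, 138, 149], [133, 137, 148]]
```

View pics/w17c.png

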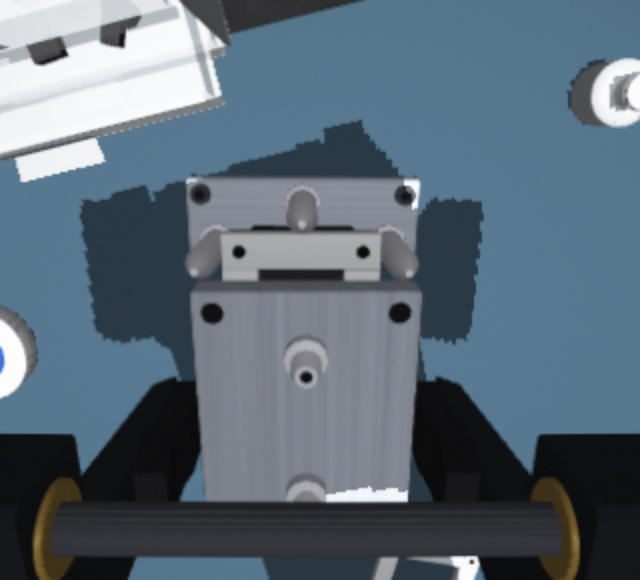

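>>> arm_command:
  moves: [1.6, -1.9, 10, 0.3, 50, 1.6, -1.9, 20, 0.3, 50, 1.6, -1.9, 28, 0.3, 50, 1.6, -1.9, 34, 0.3, 50, 1.6, -1.9, 38, 0.3, 50, 1.6, -1.9, 42, 0.3, 50, 1.6, -1.9, 46, 0.3, 50, 1.6, -1.9, 49, 0.3, 50, 1.6, -1.9, 52, 0.3, 50, 1.6, -1.9, 54, 0.3, 50, 1.6, -1.9, 55, 0.3, 50, 1.6, -1.9, 55, 0.3, 50]

```text
time: 25.45
position: [0.6051, 0.1539, 0.0543]
tcp_rot: [[0.973, -0.23, -0.0], [-0.23, -0.973, 0.0], [-0.0, 0.0, -1.0]]
ft_force: [0.6, -0.2, -1.0]
gripper_width: 0.702
gripper_force: 30.0
```

>>> arm_command:
  moves: [0, 0, 0.5, 0, 50, 0, 0, 1, 0, 50, 0, 0, 1.5, 0, 50, 0, 0, 1.5, 0, 50]

```text
time: 25.78
position: [0.6051, 0.1539, 0.0529]
tcp_rot: [[0.973, -0.23, -0.0], [-0.23, -0.973, -0.0], [-0.0, 0.0, -1.0]]
ft_force: [-0.8, -0.1, -1.8]
gripper_width: 0.701
gripper_force: 30.0
```

>>> arm_command:
  moves: [0, 0, 0.5, 0, 50, 0, 0, 1, 0, 50, 0, 0, 1.2, 0, 50, 0, 0, 1.2, 0, 50]

```text
time: 26.12
position: [0.6052, 0.1539, 0.0519]
tcp_rot: [[0.973, -0.23, 0.0], [-0.23, -0.973, -0.0], [0.0, 0.0, -1.0]]
ft_force: [-1.1, -0.8, 1.1]
gripper_width: 0.697
gripper_force: 30.0
```

>>> arm_command:
  moves: [0, 0, 0.4, 0, 50, 0, 0, 0.4, 0, 50]

```text
time: 26.28
position: [0.6052, 0.1539, 0.0519]
tcp_rot: [[0.973, -0.23, 0.0], [-0.23, -0.973, -0.0], [0.0, 0.0, -1.0]]
ft_force: [-2.7, -0.1, 4.2]
gripper_width: 0.699
gripper_force: 30.0
```

>>> arm_command:
  moves: [0, 0, 0, 0, 66, 0, 0, 0, 0, 72, 0, 0, 0, 0, 78, 0, 0, 0, 0, 78, 0, 0, -10, 0, 80, 0, 0, -25, 0, 80, 0, 0, -50, 0, 80, 0, 0, -70, 0, 88, -30, 0, -90, 0, 88, -55, 0, -95, 0, 88, -55, 0, -95, 0, 88]

```text
time: 27.2
position: [0.5493, 0.1678, 0.1489]
tcp_rot: [[0.974, -0.228, 0.002], [-0.228, -0.974, 0.001], [0.002, -0.001, -1.0]]
ft_force: [-0.0, -1.1, -0.3]
gripper_width: 0.999
gripper_force: 0.0
```

```bash
python3 -c "
from h import *
check('w18',.061,((-.034,0),(.034,0),(0,.022),(0,-.022),(.03,.022),(-.03,.022),(.03,-.022),(-.03,-.022)))
s,im,d,C=load('w18')
cv2.imwrite('pics/w18c.png',cv2.cvtColor(cv2.resize(im[40:330,100:420],None,fx=2,fy=2),cv2.COLOR_RGB2BGR))"
```

```text
27.2 [0.5493 0.1678 0.1489] [ 0.9735 -0.2285  0.0017]
-0.034 0 [0.5708 0.1622 0.0606] [128 133 144]
0.034 0 [0.6371 0.1466 0.0605] [250 252 253]
0 0.022 [0.609  0.1758 0.0608] [133 138 149]
0 -0.022 [0.5989 0.133  0.061 ] [130 134 145]
0.03 0.022 [0.6383 0.1689 0.0608] [251 252 253]
-0.03 0.022 [0.5798 0.1828 0.0605] [132 137 148]
0.03 -0.022 [0.6281 0.1261 0.0608] [249 251 253]
-0.03 -0.022 [0.5697 0.1399 0.0607] [130 133 145]
```

View pics/w18c.png

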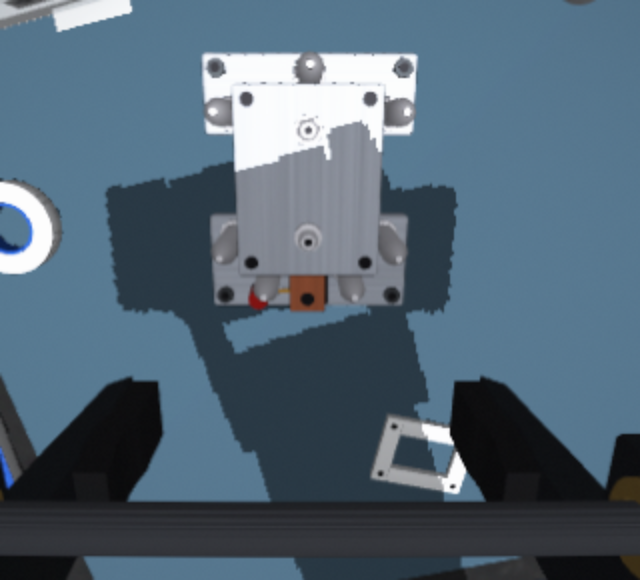

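The stack is complete. The end plate's top is flat at 61 mm with its ports up at crop (308,130) and (308,238), and the collector tab is on the contact block. The gripper is clear of everything.

```bash
python3 -c "
from station import workorder; print(workorder.sign_off())"
```

```text
the job is handed in; nothing more can be done
None
```

I stacked the half-cell in the jig in the order asked — collector with its tab on the contact block, graphite, largest PTFE frame, end plate with ports up — and each part measured flat at its expected height; I handed it in at about 27 s, but sign-off returned no verdict.

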